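Move the rinsing basket to the other fold-away hook

ROBOT

A 6-joint arm with a two-finger parallel gripper is mounted at the origin on the work surface. World frame = base frame: x ahead of the robot, y to its left, z up, the work surface at z = 0. Lengths are in m, angles in rad, forces in N, time in s.
With the tool pointing down it reaches from about 0.35 to 0.775 m from the base axis. Payload 7.3 kg.
Tool frame: the origin (TCP) lies at the centre of the arm's flange, where the gripper is bolted on; the fingertips stand 178 mm ahead of it and the grasp point (between the pads) lies robot.pinch_z ahead of it (robot.pinch_z is the distance from the TCP to the grasp point, in m); x points along the fingers, z is the direction in which the jaws open and shut, and the axes are right-handed (so a half turn about x gives the same grasp; the last joint's range is limited). The gripper opens to 92 mm and grips with 3 to 60 N. Pads are 19 mm wide; open, the fingers measure 130 mm over their backs; the gripper's body (75 mm by 190 mm) begins 47 mm behind the grasp point.
Start: joints at [-1.324, 0.342, 1.524, -0, 1.275, -0.146], TCP at [0.201, -0.485, 0.405] pointing down, gripper open.
Joint ranges: [-2.53, 2.53], [-0.77, 2.02], [0.04, 2.7], [-1, 4.14], [0.28, 2.66], [-3.11, 3.11]. Speed limits (rad/s): [2.57, 2.57, 3.14, 3.14, 3.14, 3.14].

INTERFACE

Orientations are given as [roll, pitch, yaw] about the fixed x, y, z axes, in that order (R = Rz(yaw) Ry(pitch) Rx(roll)).
In Python, from cell import robot gives the robot as it stands.
- The arm moves only by the shell command python3 -m jog 'ROWS' [FORCE]. ROWS is JSON, a list of rows, each an object of numbers: "fingers": the closure, from 0 (fully open) to 1 (shut); "x", "y", "z": the shift along the tool's x, y, z in cm; "spin": the turn about the tool's x in degrees. A call has 1 to 5 rows; each row is the pose to reach, as a shift and turn from the pose commanded when the call began, along the tool's axes at that moment; what a row does not reach only later rows make up. A row lasts 1/8 s, in which the tool goes at most 62.5 mm and 10.7 degrees, less where a joint would pass 70% of its speed; a pose out of reach is approached as far as the arm can. A call with a gripper value outside its range is refused whole. The fingers move at their own pace and stop on an object; FORCE is the grip in N (left out, the last holds). Time passes only in rows, so rows that repeat a pose let the fingers close. It gives the time, the measured TCP pose, the force and the opening at its end, in the units of the state.
- robot.observe(): the state, without advancing time (a new reading comes with each control period).
- robot.read_camera(name): name is "scene" or "side" or "wrist"; returns a dict with "color" (420x560x3 uint8, red, green, blue), "mtx" (3x3 intrinsics, pixels), "view" (4x4, takes a point from world to camera coordinates); the wrist camera has in their place "T_tool_cam" (4x4, takes a point from camera to tool coordinates, whose origin is the TCP and whose axes are the tool frame's). Camera axes: x right, y down, z forward; pixel columns grow to the right and rows downward; lengths in m; the calibration is good to about 2 mm. A picture is of the moment at which its call begins: read the wrist's pose just before it. There is no depth.
- robot.hand_in(): hands the job in, once; it reports no verdict.
Trained networks look in a picture, given as the dict that the camera call returned (one of the last four; its "shot" number tells which), for a name from the list of things; names that differ only in an ending like _2 or _b are one class to them, and where a whole thing is asked for, a point or a joint stands for the part that bears it (a point fixed in the world has none). Each returns a list of dicts, best first, with "conf" (0 to 1); they miss things now and then, are a little off and sometimes report something else, mostly with a low value. They report only what shows in the picture. A call takes as long as a camera call. They do not tell look-alikes from the thing itself.
- robot.look_for(target, picture): "xy" ([column, row] in pixels, amid what is visible of it).
The state is a dict: "time": time; "qpos": joint angles; "qvel": joint speeds; "joint_efforts": joint torques, N m; "tool_pos": TCP position; "tool_rot": TCP orientation; "contact_force": force on the tool from outside, world axes, zero at the start; "torque": the same for the moment, N m; "opening": finger opening in m.
Only numpy, scipy, OpenCV 4.12 (cv2) and the standard library are available. Lean on these libraries where they do the work, as an engineer would, in place of code of your own. Each camera call takes 0.05 s, during which the arm holds its last target. There are 200 camera calls.

TASK

Swing the empty fold-away hook fully out to its stop, move the rinsing basket from its present hook onto it so that the carrying bar hangs in the seat between the two lips, then fold the emptied hook flat again, all the way to its stop. The hinges are stiff but delicate: push the hooks and set the basket down gently, keep the basket upright and off the table, and leave everything else on the table where it is.

Things in the scene. Friction and masses are not known exactly. Their poses are not given: they have to be found in the camera images.
- holder_used: Holder that carries the basket at the start, fixed: steel foot 120 x 130 x 10 mm, upright wooden board 80 mm wide, 18 mm thick, top 190 mm above the table. Origin: table level, under the hook's hinge axis, 14 mm in front of the board's face. x points straight out of the board (as the unfolded arm does), y along the board to the side where the folded arm lies. The board reaches from y = -35 to +45 mm.
- holder_free: The other, identical holder, whose hook is empty and folded at the start: same origin, axes and sizes.
- used_hinge (a point): Point on the vertical hinge axis of the basket's first hook, 164 mm above the table, at mid-height of the hook's level steel arm; axes as its holder. The arm is 12 mm wide, 12 mm tall and reaches 92 mm from the axis; folded, its last 47 mm stand clear past the board's side edge, with free space behind them.
- free_hinge (a point): The same point of the other, identical hook, the one empty at the start.
- hook_used (a joint): Angle of the basket's first hook about its vertical hinge: 0 = arm along the holder's +y, 1.571 = along its +x. Hard stops: folded somewhere in -0.10 to 0.02, unfolded in 1.52 to 1.70, worn unequally and to be found by feel. No spring, stays where left; moving it takes about 5 to 6 N sideways at the seat. Delicate: more than 25 N of push by the robot strains it.
- hook_free (a joint): The same angle of the hook that is empty at the start (it starts between 0 and 0.22); equally stiff and delicate, with its own stops in the same ranges.
- used_seat (a point): Middle of the seat of the basket's first hook: on the arm's top face, 170 mm above the table, 76 mm from the hinge axis, between two lips across the arm that are 14 mm apart at the foot, splay apart upwards and stand 14 mm high. x points along the arm away from the hinge, z up.
- free_seat (a point): The same point on the hook that is empty at the start; it turns with the hook.
- basket_bar (a point): Middle of the underside of the basket's steel bar (10 x 10 mm, 110 mm long in y), the face that rests in a seat. Uprights at y = +-52 mm (8 mm in x, 5 mm in y) join it to a grey tray below: 90 mm in x, 112 mm in y, 40 mm tall, rim 70 mm and bottom 110 mm below this point. A hook's arm passes along x between bar and tray. 0.15 to 0.31 kg; z up. Over 25 N of pressing on a hook is too much.
- basket_grip (a point): Grip point of the basket, 35 mm above basket_bar, in the upright wooden grip on the middle of the bar: 16 mm in x, 26 mm in y, top 19 mm above this point, foot 25 mm below it, on the bar. Same axes as basket_bar.
- shell_big: bystander: pale spiral shell, 48 mm across, 34 mm high; origin at the centre of its underside
- shell_mid: bystander: pale spiral shell, 36 mm across, 28 mm high; origin at the centre of its underside
- shell_dark: bystander: reddish spiral shell, 32 mm across, 26 mm high; origin at the centre of its underside
- dish: bystander: shallow clear dish, 90 mm across, 16 mm high; origin at the centre of its underside
- jar: bystander: glass jar with a white lid, 60 mm across, 75 mm high; origin at the centre of its underside
- loupe: bystander: round hand lens lying flat, 60 mm lens, handle to its -x side, 155 mm long, 12 mm thick; origin at the centre of its underside
- glasses: bystander: blue spectacles, 145 mm wide, arms 130 mm long to +x, 34 mm high; origin at the centre of its underside
Things that resemble listed ones, but are neither listed nor needed, are in the scene too. What is shaped like the holder_used but turquoise or yellow is not meant.

How it is judged:
By the outcome, as a careful person would: the job done as asked, in the order asked, and still so for the second after the job is handed in, with the robot touching nothing.
It also fails if it takes over 72 s, if anything falls off the work surface, if the arm or the gripper's body presses on something with over 40 N, if the wrist force passes 120 N, or if a joint passes its speed limit or range.

## Working session

There is one attempt and no reset: what is moved stays moved. The work goes in short steps, Python scripts to look and compute and a shell command to move; the robot and the scene stay as the last step left them, time stands still between calls to the robot, and variables do not carry over. Pictures are saved under pics/ and viewed, on a budget of 10 in all, crops included, one or two more only if the job needs it, and the job is handed in when it is done.

```bash
ls; mkdir -p pics; python3 - <<'E'
from cell import robot
import cv2
s=robot.observe(); print(s, robot.pinch_z)
for n in ["scene","side"]:
    p=robot.read_camera(n); cv2.imwrite(f"pics/{n}0.png",cv2.cvtColor(p["color"],cv2.COLOR_RGB2BGR))
    print(n,p["mtx"].tolist() if hasattr(p["mtx"],'tolist') else p["mtx"],p["view"])
    for t in ["holder_used","used_hinge","used_seat","free_seat","free_hinge","basket_bar","basket_grip","hook_free"]:
        print(t,[(d["xy"],round(d["conf"],2)) for d in robot.look_for(t,p)])
E
```

```text
pics
{'time': 0.0, 'qpos': array([-1.32401207e+00,  3.42698166e-01,  1.52502114e+00,  9.09699804e-07,
        1.27537511e+00, -1.46021261e-01]), 'qvel': array([-0.00140665,  0.00073107, -0.00074276,  0.00144606,  0.00066008,
       -0.00102198]), 'joint_efforts': array([ 4.61904147e-04, -4.31244600e+01, -2.44222981e+01,  7.17033679e-02,
        5.58319024e-02, -1.39470981e-04]), 'tool_pos': array([ 0.2009368 , -0.48487613,  0.40405606]), 'tool_rot': array([2.99499215, 1.56929456, 1.81700107]), 'contact_force': array([ 1.00350656, -0.65215328, -0.40482912]), 'torque': array([ 0.06857971, -0.00797178, -0.01090978]), 'opening': 0.0918964994418722} 0.1592
scene [[439.40745933496, 0.0, 282.05112389182943], [0.0, 439.40745933496, 210.5515491183107], [0.0, 0.0, 1.0]] [[-0.51905578  0.85440238  0.02403476  0.26775806]
 [ 0.49982291  0.32621653 -0.80234645 -0.12066451]
 [-0.69336725 -0.40444944 -0.59637447  1.37045221]
 [ 0.          0.          0.          1.        ]]
holder_used [([385.5, 259.1], 0.97), ([253.7, 173.6], 0.93), ([411.8, 208.1], 0.63)]
used_hinge [([386.6, 261.8], 0.9), ([24
[... 475 characters left out ...]
-0.04763945 -0.69753207 -0.71496818  0.11550075]
 [ 0.03572035  0.71413336 -0.69909771  1.31506255]
 [ 0.          0.          0.          1.        ]]
holder_used [([208.2, 193.1], 0.69), ([304.2, 320.5], 0.69), ([195.5, 330.4], 0.66), ([281.2, 184.8], 0.57)]
used_hinge [([281.0, 187.0], 0.76), ([212.3, 193.6], 0.66), ([195.4, 336.3], 0.56), ([312.7, 265.1], 0.27), ([351.8, 207.8], 0.2)]
used_seat [([207.3, 143.1], 0.65), ([298.8, 148.7], 0.64), ([200.8, 276.9], 0.55)]
free_seat [([313.6, 264.7], 0.61)]
free_hinge [([270.7, 393.5], 0.68)]
basket_bar [([314.9, 172.2], 0.89), ([313.9, 263.1], 0.5)]
basket_grip [([313.9, 172.9], 0.94)]
hook_free [([314.1, 266.5], 0.58), ([350.4, 378.1], 0.35)]
```

```bash
python3 - <<'E'
import cv2,numpy as np
a=cv2.imread("pics/scene0.png");b=cv2.imread("pics/side0.png")
cv2.imwrite("pics/A.png",cv2.resize(a,(800,600),interpolation=cv2.INTER_CUBIC));cv2.imwrite("pics/B.png",cv2.resize(b,(800,600),interpolation=cv2.INTER_CUBIC))
E
```

```text
(no output)
```

View pics/A.png

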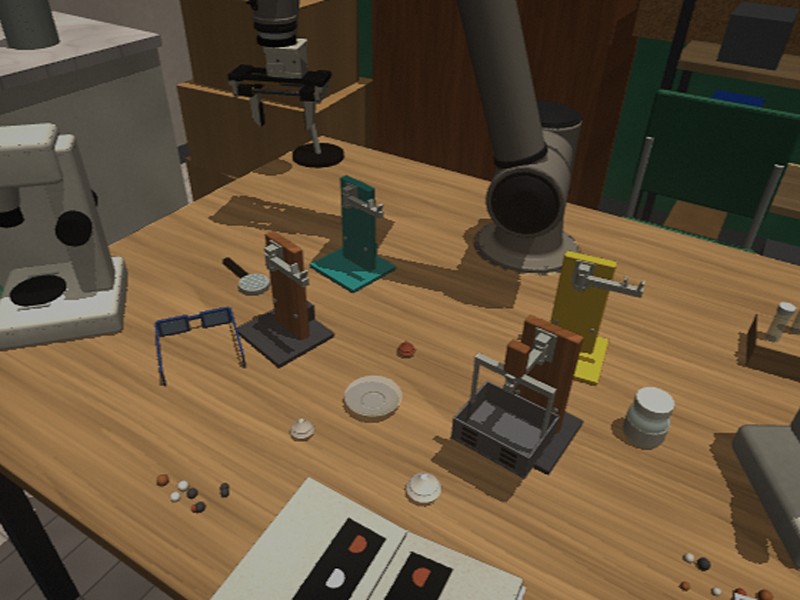

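View pics/B.png

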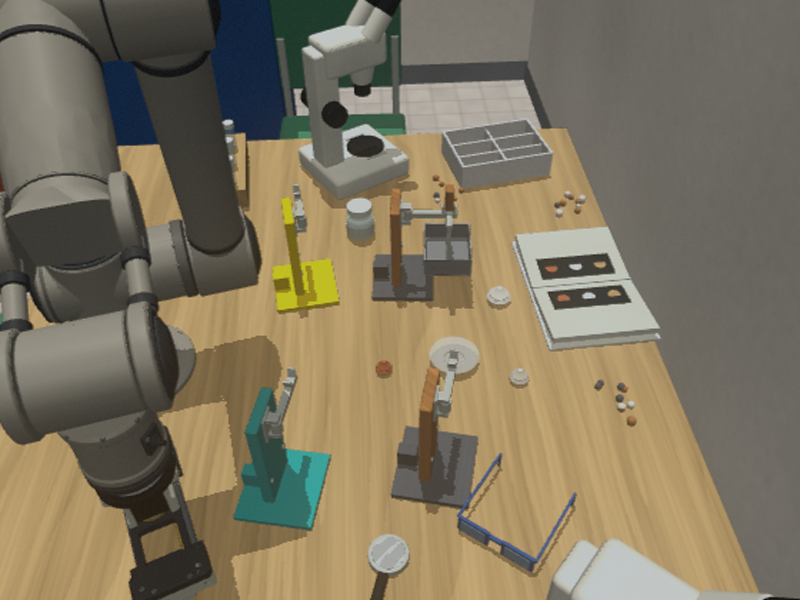

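The scene view (800x600 scale) shows these holders:
- wooden holder with the basket, about (550,390)
- wooden holder, empty and folded, about (285,300)
- turquoise holder, about (355,235): look-alike
- yellow holder, about (590,310): look-alike

In the side view they are at: basket holder (400,240), free holder (435,430), turquoise (280,450), yellow (305,255). I choose the two wooden ones, and crop them close for measuring.

```bash
python3 - <<'E'
import cv2,numpy as np
a=cv2.imread("pics/scene0.png");b=cv2.imread("pics/side0.png")
def c(im,x,y,w=100,h=75): return cv2.resize(im[y:y+h,x:x+w],(400,300),interpolation=cv2.INTER_CUBIC)
cv2.imwrite("pics/C.png",np.vstack([np.hstack([c(a,160,155,),c(b,265,235)]),np.hstack([c(a,315,215),c(b,255,120)])]))
E
```

```text
(no output)
```

View pics/C.png

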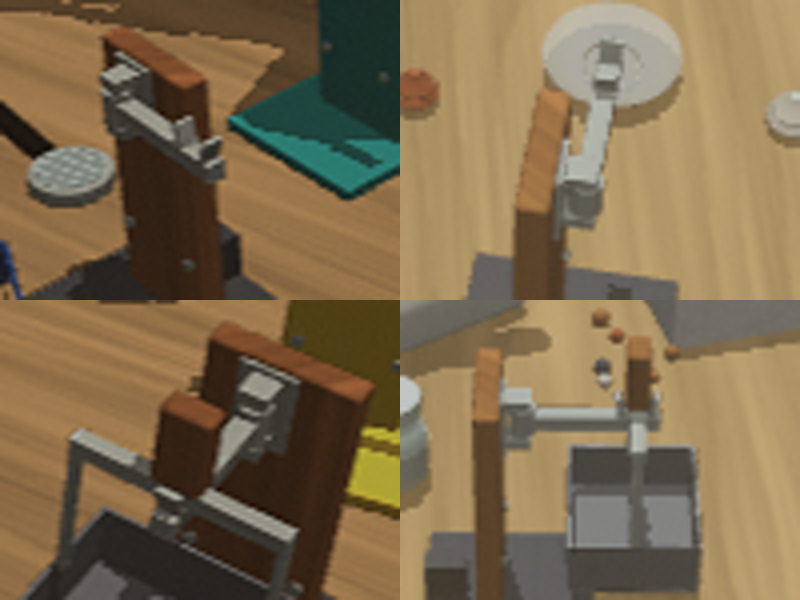

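```bash
cat >h.py <<'E'
import numpy as np,cv2
from cell import robot
from scipy.optimize import least_squares
def proj(P,p):
    c=np.c_[P,np.ones(len(P))]@np.array(p["view"]).T
    u=c[:,:3]@np.array(p["mtx"]).T; return u[:,:2]/u[:,2:]
def place(L,x,y,yaw):
    L=np.array(L,float);c,s=np.cos(yaw),np.sin(yaw)
    return np.c_[x+c*L[:,0]-s*L[:,1],y+s*L[:,0]+c*L[:,1],L[:,2]]
E
python3 - <<'E'
from h import *
S=robot.read_camera("scene");D=robot.read_camera("side")
cr=lambda pts,o:np.array(pts)/4+np.array(o)-.4
C=[[-.014,-.035,.19],[-.032,-.035,.19],[-.014,.045,.19],[-.032,.045,.19]] # FL(-y) BL FR(+y) BR
data={"free":([(102,38),(125,28),(180,88),(207,75)],(160,155),[(150,210),(116,205),(170,97),(142,93)],(265,235)),
"used":([(208,40),(225,22),(350,98),(373,85)],(315,215),[(98,122),(73,118),(102,50),(78,48)],(255,120))}
H={}
for k,(a,oa,b,ob) in data.items():
    f=lambda q:np.r_[(proj(place(C,*q),S)-cr(a,oa)).ravel(),(proj(place(C,*q),D)-cr(b,ob)).ravel()]
    r=least_squares(f,[.5,0,0]);H[k]=r.x;print(k,r.x.round(4),np.degrees(r.x[2]).round(1),r.fun.round(1))
x,y,w=H["free"]
# free hook angle: lip tops
def f(q):
    L=[[r*np.sin(q[0]),r*np.cos(q[0]),.184] for r in (q[1],q[2])]
    P=place(L,x,y,w)
    return np.r_[(proj(P,S)-cr([(212,142),(184,122)],(160,155))).ravel(),(proj(P,D)-cr([(212,42),(208,70)],(265,235))).ravel()]
r=least_squares(f,[.1,.087,.065]);print("hookfree",r.x.round(3),r.fun.round(1))
# basket: bar ends top, grip top centre
def f(q):
    P=place([[0,-.055,.18],[0,.055,.18],[0,0,.224]],*q)
    return np.r_[(proj(P,S)-cr([(80,134),(290,235),(192,110)],(315,215))).ravel(),(proj(P[2:],D)-cr([(238,44)],(255,120))).ravel()]
r=least_squares(f,[.6,.2,0]);print("basket",r.x.round(4),r.fun.round(1))
x,y,w=H["used"];d=r.x[:2]-[x,y];print("seat dist",np.hypot(*d),"angle",np.pi/2-0+0*w-(np.arctan2(d[1],d[0])-w))
for n in ["shell_big","shell_mid","shell_dark","dish","jar"]:
    for p,z in((S,.015),(D,.015)):
        l=robot.look_for(n,p)
        if l:
            V=np.array(p["view"]);ray=V[:3,:3].T@np.linalg.inv(p["mtx"])@np.r_[l[0]["xy"],1];o=-V[:3,:3].T@V[:3,3]
            print(n,(o+ray*(z-o[2])/ray[2]).round(3),round(l[0]["conf"],2))
E
```

```text
free [ 0.5292 -0.2471 -0.2441] -14.0 [-1.6 -1.1 -0.9 -1.3 -0.2 -0.  -0.4  0.3 -0.3  0.4 -0.8  0.3  0.8 -2.
 -0.8 -2.1]
used [ 0.5051  0.2001 -0.1059] -6.1 [-1.1 -1.2 -0.9 -1.1  1.7  1.2  0.  -0.4  0.3 -0.6 -0.5  0.3  0.8 -0.8
  0.1 -0.4]
hookfree [0.003 0.089 0.067] [-0.9 -0.6 -0.2  0.1 -0.1 -1.1 -0.6 -0.2]
basket [ 0.5799  0.1956 -0.1112] [-1.1 -0.7  0.7  0.9  0.4 -0.6  0.2 -0. ]
seat dist 0.07496923257520957 angle 1.524399747588144
shell_big [0.685 0.13  0.015] 0.96
shell_big [0.677 0.12  0.015] 0.52
shell_mid [ 0.678 -0.071  0.015] 0.52
shell_mid [ 0.67  -0.081  0.015] 0.44
shell_dark [ 0.451 -0.034  0.015] 0.59
shell_dark [ 0.449 -0.047  0.015] 0.54
dish [ 0.574 -0.019  0.015] 0.62
dish [ 0.577 -0.016  0.015] 0.74
jar [ 0.599 -0.398  0.015] 0.67
jar [0.41  0.38  0.015] 0.69
```

```bash
cat >>h.py <<'E'
from scipy.spatial.transform import Rotation as Ro
FREE=[.5292,-.2471,-.2441]; USED=[.5051,.2001,-.1059]
def pose():
    s=robot.observe(); return s["tool_pos"],Ro.from_euler("xyz",s["tool_rot"]).as_matrix(),s
def rel(px,py,tipz,jaw=None,show=True):
    "shift (cm, tool axes) and spin to put fingers at px,py, tips at tipz, jaw axis at world angle jaw (mod pi)"
    p,R,s=pose(); d=R.T@(np.array([px,py,tipz+.178])-p)*100
    sp=0
    if jaw is not None:
        cur=np.arctan2(R[1,2],R[0,2]); sp=-np.degrees((jaw-cur+np.pi/2)%np.pi-np.pi/2) # tool x down
    return d.round(2),round(sp,1)
def loc(H,x,y): return place([[x,y,0]],*H)[0,:2]
def stat():
    p,R,s=pose();print("t",round(s["time"],2),"tip",(p-[0,0,.178]).round(4),"jaw",np.degrees(np.arctan2(R[1,2],R[0,2])).round(1),"F",s["contact_force"].round(1),"op",round(s["opening"],3),"q",s["qpos"].round(2))
E
python3 - <<'E'
from h import *
stat();p,R,s=pose();print(R.round(3))
w=FREE[2]
P=loc(FREE,-.06,.072);print(P,rel(*P,.23,w))
p=robot.read_camera("wrist");print(p["T_tool_cam"],p["mtx"])
E
```

```text
t 1.5 tip [ 0.201  -0.485   0.2267] jaw -67.5 F [ 0.6  0.7 -0.5] op 0.092 q [-1.32  0.34  1.52 -0.    1.28 -0.15]
[[-0.     0.924  0.383]
 [-0.     0.383 -0.924]
 [-1.    -0.     0.   ]]
[ 0.48837987 -0.16273344] (array([ -0.33,  38.89, -18.77]), np.float64(-53.5))
[[ 4.99759496e-04 -2.82299544e-01  9.59326179e-01  2.02711987e-02]
 [-9.59969338e-04 -9.59325992e-01 -2.82298989e-01  7.64577107e-02]
 [ 9.99999414e-01 -7.79842117e-04 -7.50431181e-04 -1.81538754e-04]
 [ 0.00000000e+00  0.00000000e+00  0.00000000e+00  1.00000000e+00]] [[373.23451057   0.         272.25764676]
 [  0.         373.23451057 211.18223993]
 [  0.           0.           1.        ]]
```

```bash
python3 -m jog '[{"fingers":1,"x":-1,"y":38.9,"z":-18.8,"spin":-10},{"fingers":1,"x":-1,"y":38.9,"z":-18.8,"spin":-20},{"fingers":1,"x":-1,"y":38.9,"z":-18.8,"spin":-30},{"fingers":1,"x":-1,"y":38.9,"z":-18.8,"spin":-40},{"fingers":1,"x":-1,"y":38.9,"z":-18.8,"spin":-50}]' 10
python3 -c "
from h import *
stat();print(rel(*loc(FREE,-.06,.072),.23,FREE[2]))"
```

```text
time: 2.17
tool_pos: [0.4099, -0.2501, 0.4123]
tool_rot: [-0.51, 1.57, -0.81]
contact_force: [0.4, -1.4, -0.4]
opening: 0.0465
t 2.17 tip [ 0.4099 -0.2501  0.2343] jaw -17.2 F [ 0.4 -1.4 -0.4] op 0.046 q [-0.71  0.25  1.63 -0.    1.26 -0.41]
(array([ 0.42, 10.67,  4.92]), np.float64(-3.2))
```

```bash
python3 -m jog '[{"fingers":1,"x":0.4,"y":10.7,"z":4.9,"spin":-3.2},{"fingers":1,"x":0.4,"y":10.7,"z":4.9,"spin":-3.2},{"fingers":1,"x":0.4,"y":10.7,"z":4.9,"spin":-3.2},{"fingers":1,"x":0.4,"y":10.7,"z":4.9,"spin":-3.2}]'
python3 - <<'E'
from h import *
stat();print(rel(*loc(FREE,-.06,.072),.23,FREE[2]))
p,R,s=pose();w=robot.read_camera("wrist");cv2.imwrite("pics/w1.png",cv2.cvtColor(w["color"],cv2.COLOR_RGB2BGR))
T=np.eye(4);T[:3,:3]=R;T[:3,3]=p
V=np.linalg.inv(T@w["T_tool_cam"]);np.savez("w1.npz",view=V,mtx=w["mtx"])
W=dict(view=V,mtx=w["mtx"]);im=cv2.imread("pics/w1.png")
for L in [[-.014,-.035,.19],[-.032,-.035,.19],[-.014,.045,.19],[-.032,.045,.19],[0,0,.17],[0,.076,.17],[0,.092,.17]]:
    q=proj(place([L],*FREE),W)[0];print(L,q.round(1));cv2.circle(im,tuple(int(v) for v in q.round()),3,(0,0,255),1)
cv2.imwrite("pics/w1a.png",im)
E
```

```text
time: 2.68
tool_pos: [0.4876, -0.1644, 0.4078]
tool_rot: [-2.473, 1.57, -2.722]
contact_force: [0.0, -0.2, 0.2]
opening: 0.0064
t 2.67 tip [ 0.4876 -0.1644  0.2298] jaw -14.2 F [ 0.  -0.2  0.2] op 0.006 q [-0.47  0.32  1.55 -0.    1.27 -0.23]
(array([-0.02,  0.18,  0.03]), np.float64(-0.3))
[-0.014, -0.035, 0.19] [345.3 394.7]
[-0.032, -0.035, 0.19] [317.4 394.8]
[-0.014, 0.045, 0.19] [352.1 282.4]
[-0.032, 0.045, 0.19] [321.3 282.5]
[0, 0, 0.17] [363.3 329.2]
[0, 0.076, 0.17] [371.1 221.2]
[0, 0.092, 0.17] [373.  195.8]
```

View pics/w1a.png

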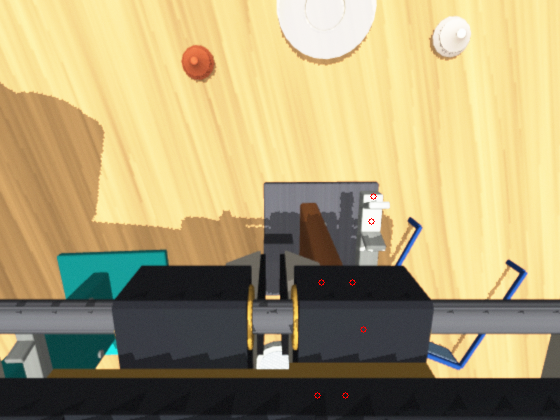

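```bash
python3 -m jog '[{"fingers":1,"x":4,"y":0.2,"z":1},{"fingers":1,"x":8,"y":0.2,"z":1},{"fingers":1,"x":8,"y":0.2,"z":1},{"fingers":1,"x":8,"y":0.2,"z":2},{"fingers":1,"x":8,"y":0.2,"z":3}]'
python3 -m jog '[{"z":0.2},{"z":0.4},{"z":0.5},{"z":0.5}]'
python3 - <<'E'
from h import *
stat();p,R,s=pose();print("local",place([[*(p[:2]-FREE[:2]),0]],0,0,-FREE[2])[0].round(4))
for b in(.025,):
  for d in range(5,55,5):
    t=np.radians(d);print(d,(7.2*(np.cos(t)-1)+100*b*np.sin(t)).round(2),(7.2*np.sin(t)+100*b*(1-np.cos(t))).round(2))
E
```

```text
t 2.73 tip [ 0.4873 -0.165   0.2299] jaw -14.3 F [ 0.3  0.1 -0.5] op 0.003 q [-0.48  0.32  1.55 -0.    1.27 -0.23]
local [-0.0605  0.0696  0.    ]
5 0.19 0.64
10 0.32 1.29
15 0.4 1.95
20 0.42 2.61
25 0.38 3.28
30 0.29 3.93
35 0.13 4.58
40 -0.08 5.21
45 -0.34 5.82
50 -0.66 6.41$[0]: bad value
$[0]: bad value
```

```bash
python3 -m jog '[{"fingers":1,"x":4,"y":0.2,"z":1,"spin":0},{"fingers":1,"x":8,"y":0.2,"z":1,"spin":0},{"fingers":1,"x":8,"y":0.2,"z":1,"spin":0},{"fingers":1,"x":8,"y":0.2,"z":2,"spin":0},{"fingers":1,"x":8,"y":0.2,"z":3,"spin":0}]'
python3 -m jog '[{"fingers":1,"x":0,"y":0,"z":0.2,"spin":0},{"fingers":1,"x":0,"y":0,"z":0.4,"spin":0},{"fingers":1,"x":0,"y":0,"z":0.5,"spin":0},{"fingers":1,"x":0,"y":0,"z":0.5,"spin":0}]'
python3 - <<'E'
from h import *
stat();p,R,s=pose();print("local",place([[*(p[:2]-FREE[:2]),0]],0,0,-FREE[2])[0].round(4))
E
```

```text
time: 3.35
tool_pos: [0.5183, -0.1707, 0.33]
tool_rot: [-0.22, 1.567, -0.471]
contact_force: [0.0, 0.7, 0.1]
opening: 0.0007
time: 3.85
tool_pos: [0.5221, -0.1711, 0.328]
tool_rot: [-2.463, 1.571, -2.713]
contact_force: [-0.2, 1.3, 0.3]
opening: 0.0004
t 3.85 tip [ 0.5221 -0.1711  0.15  ] jaw -14.3 F [-0.2  1.3  0.3] op 0.0 q [-0.46  0.46  1.57 -0.    1.11 -0.21]
local [-0.0253  0.0721  0.    ]
```

Near contact at offset 25 mm. Now the arc, 5° per row.

```bash
python3 -m jog '[{"fingers":1,"x":0,"y":0.19,"z":0.64,"spin":5},{"fingers":1,"x":0,"y":0.32,"z":1.29,"spin":10},{"fingers":1,"x":0,"y":0.4,"z":1.95,"spin":15},{"fingers":1,"x":0,"y":0.42,"z":2.61,"spin":20},{"fingers":1,"x":0,"y":0.42,"z":2.61,"spin":20}]'
python3 - <<'E'
from h import *
stat();p,R,s=pose();print("local",place([[*(p[:2]-FREE[:2]),0]],0,0,-FREE[2])[0].round(4))
E
```

```text
time: 4.47
tool_pos: [0.5479, -0.1731, 0.3278]
tool_rot: [-2.972, 1.568, 2.712]
contact_force: [-4.5, 2.3, 2.9]
opening: 0.0006
t 4.47 tip [ 0.5479 -0.1731  0.1498] jaw -34.3 F [-4.5  2.3  2.9] op 0.001 q [-0.44  0.5   1.49 -0.    1.15  0.16]
local [0.0003 0.0764 0.    ]
```

```bash
python3 -m jog '[{"fingers":1,"x":0,"y":0.19,"z":0.64,"spin":5},{"fingers":1,"x":0,"y":0.32,"z":1.29,"spin":10},{"fingers":1,"x":0,"y":0.4,"z":1.95,"spin":15},{"fingers":1,"x":0,"y":0.42,"z":2.61,"spin":20},{"fingers":1,"x":0,"y":0.38,"z":3.28,"spin":25}]'
python3 -m jog '[{"fingers":1,"x":0,"y":0.19,"z":0.64,"spin":5},{"fingers":1,"x":0,"y":0.32,"z":1.29,"spin":10},{"fingers":1,"x":0,"y":0.4,"z":1.95,"spin":15},{"fingers":1,"x":0,"y":0.42,"z":2.61,"spin":20},{"fingers":1,"x":0,"y":0.38,"z":3.28,"spin":25}]'
python3 - <<'E'
from h import *
stat();p,R,s=pose();print("local",place([[*(p[:2]-FREE[:2]),0]],0,0,-FREE[2])[0].round(4), rel(*loc(FREE,.072*np.sin(np.radians(80))-.025*np.cos(np.radians(80)),.072*np.cos(np.radians(80))+.025*np.sin(np.radians(80))),.15,FREE[2]-np.radians(80)))
E
```

```text
time: 5.1
tool_pos: [0.5772, -0.1877, 0.3278]
tool_rot: [-2.901, 1.567, 2.345]
contact_force: [-4.3, 6.4, 2.2]
opening: 0.0003
time: 5.72
tool_pos: [0.5977, -0.2137, 0.3278]
tool_rot: [-2.841, 1.567, 1.969]
contact_force: [-1.2, 7.7, 2.5]
opening: 0.0
t 5.72 tip [ 0.5977 -0.2137  0.1498] jaw -84.4 F [-1.2  7.7  2.5] op 0.0 q [-0.46  0.61  1.31  0.    1.23  1.01]
local [0.0583 0.049  0.    ] (array([-0.03,  0.38,  1.39]), np.float64(9.6))
```

```bash
python3 -m jog '[{"fingers":1,"x":0,"y":0.19,"z":0.64,"spin":5},{"fingers":1,"x":0,"y":0.32,"z":1.29,"spin":10},{"fingers":1,"x":0,"y":0.36,"z":1.55,"spin":12},{"fingers":1,"x":0,"y":0.38,"z":1.75,"spin":13.5},{"fingers":1,"x":0,"y":0.38,"z":1.75,"spin":13.5}]'
python3 -m jog '[{"fingers":1,"x":0,"y":0.04,"z":0.13,"spin":1},{"fingers":1,"x":0,"y":0.08,"z":0.26,"spin":2}]'

```

```text
time: 6.35
tool_pos: [0.6033, -0.2309, 0.3278]
tool_rot: [-2.896, 1.568, 1.681]
contact_force: [0.4, 5.9, 2.2]
opening: 0.0005
time: 6.6
tool_pos: [0.6038, -0.2333, 0.3279]
tool_rot: [-2.917, 1.568, 1.625]
contact_force: [-0.2, 7.0, 1.9]
opening: 0.0006
```

```bash
python3 -m jog '[{"fingers":1,"x":0,"y":0.04,"z":0.13,"spin":1},{"fingers":1,"x":0,"y":0.04,"z":0.13,"spin":1}]'
python3 -m jog '[{"fingers":1,"x":0,"y":0.04,"z":0.13,"spin":1},{"fingers":1,"x":0,"y":0.04,"z":0.13,"spin":1}]'

```

```text
time: 6.85
tool_pos: [0.604, -0.2347, 0.3279]
tool_rot: [-2.966, 1.568, 1.559]
contact_force: [0.5, 7.0, 1.2]
opening: 0.0002
time: 7.1
tool_pos: [0.6042, -0.2361, 0.3279]
tool_rot: [-2.949, 1.568, 1.558]
contact_force: [1.6, 6.7, 0.8]
opening: 0.0003
```

```bash
for i in 1; do python3 -m jog '[{"fingers":1,"x":0,"y":0.04,"z":0.13,"spin":1},{"fingers":1,"x":0,"y":0.04,"z":0.13,"spin":1}]'
python3 -m jog '[{"fingers":1,"x":0,"y":0.04,"z":0.13,"spin":1},{"fingers":1,"x":0,"y":0.04,"z":0.13,"spin":1}]'; python3 -m jog '[{"fingers":1,"x":0,"y":0.04,"z":0.13,"spin":1},{"fingers":1,"x":0,"y":0.04,"z":0.13,"spin":1}]';done;python3 -c "
from h import *
stat()"

```

```text
time: 7.35
tool_pos: [0.6044, -0.2374, 0.3279]
tool_rot: [-2.974, 1.568, 1.516]
contact_force: [1.4, 6.8, 0.8]
opening: 0.0006
time: 7.6
tool_pos: [0.6045, -0.2388, 0.3279]
tool_rot: [-3.016, 1.568, 1.457]
contact_force: [1.4, 6.2, 1.0]
opening: 0.0004
time: 7.85
tool_pos: [0.6046, -0.2401, 0.3279]
tool_rot: [-3.027, 1.568, 1.428]
contact_force: [1.2, 7.0, 0.9]
opening: 0.0004
t 7.85 tip [ 0.6046 -0.2401  0.1499] jaw -104.7 F [1.2 7.  0.9] op 0.0 q [-0.5   0.63  1.25  0.    1.25  1.33]
```

```bash
python3 -m jog '[{"fingers":1,"x":0,"y":0.04,"z":0.13,"spin":1},{"fingers":1,"x":0,"y":0.04,"z":0.13,"spin":1}]'|sed -n '2p;4p'
python3 -m jog '[{"fingers":1,"x":0,"y":0.04,"z":0.13,"spin":1},{"fingers":1,"x":0,"y":0.04,"z":0.13,"spin":1}]'|sed -n '2p;4p'
```

```text
tool_pos: [0.6047, -0.2415, 0.3279]
contact_force: [1.7, 6.7, 1.1]
tool_pos: [0.6047, -0.2429, 0.3279]
contact_force: [2.0, 5.4, 1.1]
```

```bash
python3 -m jog '[{"fingers":1,"x":0,"y":0.04,"z":0.13,"spin":1},{"fingers":1,"x":0,"y":0.04,"z":0.13,"spin":1}]'|sed -n '2p;4p'

```

```text
tool_pos: [0.6048, -0.2442, 0.3279]
contact_force: [2.3, 6.5, 0.7]
```

```bash
python3 -m jog '[{"fingers":1,"x":0,"y":0.04,"z":0.13,"spin":1},{"fingers":1,"x":0,"y":0.04,"z":0.13,"spin":1}]'|sed -n '2p;4p'

```

```text
tool_pos: [0.6048, -0.2456, 0.3279]
contact_force: [1.2, 6.0, 0.3]
```

```bash
python3 -m jog '[{"fingers":1,"x":0,"y":0.03,"z":0.13,"spin":1},{"fingers":1,"x":0,"y":0.03,"z":0.13,"spin":1}]'|sed -n '2p;4p'

```

```text
tool_pos: [0.6047, -0.2469, 0.3279]
contact_force: [1.9, 6.1, 0.8]
```

```bash
python3 -m jog '[{"fingers":1,"x":0,"y":0.03,"z":0.13,"spin":1},{"fingers":1,"x":0,"y":0.03,"z":0.13,"spin":1}]'|sed -n '2p;4p'

```

```text
tool_pos: [0.6046, -0.2483, 0.3279]
contact_force: [2.6, 6.3, 0.6]
```

```bash
python3 -m jog '[{"fingers":1,"x":0,"y":0.03,"z":0.13,"spin":1},{"fingers":1,"x":0,"y":0.03,"z":0.13,"spin":1}]'|sed -n '2p;4p'

```

```text
tool_pos: [0.6047, -0.2489, 0.328]
contact_force: [4.0, 9.8, 0.5]
```

```bash
python3 -m jog '[{"fingers":1,"x":0,"y":0,"z":0.08,"spin":0},{"fingers":1,"x":0,"y":0,"z":0.08,"spin":0}]'|sed -n '2p;4p'

```

```text
tool_pos: [0.6046, -0.2491, 0.328]
contact_force: [5.9, 11.6, 0.7]
```

At the stop: 13 N with no further travel. I back off, rise and look.

```bash
python3 -m jog '[{"fingers":1,"x":0,"y":0,"z":-1.5,"spin":0},{"fingers":1,"x":0,"y":0,"z":-4,"spin":0},{"fingers":0.4,"x":-6,"y":-2,"z":-7,"spin":-10},{"fingers":0.4,"x":-12,"y":-2,"z":-13,"spin":-20},{"fingers":0.4,"x":-12,"y":-2,"z":-13,"spin":-30}]'
python3 - <<'E'
from h import *
stat()
for n in ["scene","side"]:
    p=robot.read_camera(n); cv2.imwrite(f"pics/{n}1.png",cv2.cvtColor(p["color"],cv2.COLOR_RGB2BGR))
    for t in ["free_seat","basket_grip"]: print(n,t,[(d["xy"],round(d["conf"],2)) for d in robot.look_for(t,p)])
    for a in (1.57,1.7): print(a,proj(place([[.076*np.sin(a),.076*np.cos(a),.17]],*FREE),p))
a=cv2.imread("pics/scene1.png");b=cv2.imread("pics/side1.png")
def c(im,x,y,w=100,h=75): return cv2.resize(im[y:y+h,x:x+w],(400,300),interpolation=cv2.INTER_CUBIC)
cv2.imwrite("pics/D.png",np.vstack([np.hstack([c(a,150,155),c(b,285,235)]),np.hstack([c(a,315,215),c(b,255,120)])]))
E
```

```text
time: 10.48
tool_pos: [0.6336, -0.1213, 0.4515]
tool_rot: [1.096, 1.566, -0.324]
contact_force: [-0.7, -0.3, 0.2]
opening: 0.0257
t 10.47 tip [ 0.6336 -0.1213  0.2735] jaw -81.4 F [-0.7 -0.3  0.2] op 0.026 q [-0.31  0.55  1.07 -0.    1.52  1.11]
scene free_seat [([173.6, 186.8], 0.83)]
scene basket_grip [([354.6, 295.3], 0.76)]
1.57 [[159.21971488 191.1702493 ]]
1.7 [[157.01475645 189.20755881]]
side free_seat [([331.9, 286.5], 0.83)]
side basket_grip [([315.2, 172.7], 0.78), ([299.2, 151.9], 0.44)]
1.57 [[348.54536491 286.16838329]]
1.7 [[347.76911641 290.0214126 ]]
```

View pics/D.png

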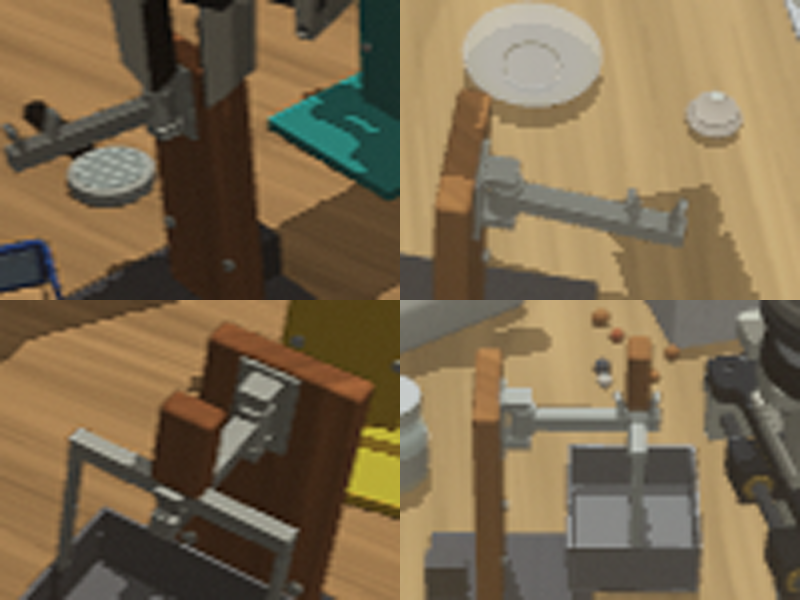

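```bash
python3 - <<'E'
from h import *
S=robot.read_camera("scene");D=robot.read_camera("side")
cr=lambda pts,o:np.array(pts)/4+np.array(o)-.4
x,y,w=FREE
def f(q):
    P=place([[r*np.sin(q[0])+q[1],r*np.cos(q[0])+q[2],.184] for r in (.089,.067)],x,y,w)
    return np.r_[(proj(P[:1],S)-cr([(12,128)],(150,155))).ravel(),(proj(P,D)-cr([(281,202),(232,191)],(285,235))).ravel(),np.array(q[1:])/.003]
r=least_squares(f,[1.65,0,0]);q=r.x;print(q.round(4),r.fun.round(1))
print("seat",place([[.076*np.sin(q[0])+q[1],.076*np.cos(q[0])+q[2],0]],x,y,w)[0],"arm yaw",w+np.pi/2-q[0])
s=[.5799,.1956];print("over basket",rel(*s,.26,-.1112))
E
```

```text
[ 1.6354e+00 -1.9000e-03  3.0000e-04] [-0.1  0.1 -0.5 -0.3  0.8  0.3 -0.6  0.1]
seat [ 0.59983015 -0.26945715  0.        ] arm yaw -0.30871728240125584
over basket (array([  0.86,  -0.79, -32.46]), np.float64(-75.6))
```

```bash
python3 -m jog '[{"fingers":0.4,"x":0,"y":-15.2,"z":11.2,"spin":0},{"fingers":0.4,"x":0,"y":-15.2,"z":11.2,"spin":0},{"fingers":0.4,"x":0,"y":-15.2,"z":11.2,"spin":0},{"fingers":0.4,"x":0,"y":-15.2,"z":11.2,"spin":0},{"fingers":0.4,"x":0,"y":-15.2,"z":11.2,"spin":0}]'
python3 - <<'E'
from h import *
stat()
p,R,s=pose();w=robot.read_camera("wrist");im=cv2.cvtColor(w["color"],cv2.COLOR_RGB2BGR)
T=np.eye(4);T[:3,:3]=R;T[:3,3]=p
V=np.linalg.inv(T@w["T_tool_cam"]);W=dict(view=V,mtx=w["mtx"]);np.savez("w2.npz",**W)
cv2.imwrite("pics/w2.png",im)
print([(d["xy"],d["conf"]) for d in robot.look_for("free_seat",w)])
q=1.6354;P=proj(place([[r*np.sin(q)-.0019,r*np.cos(q),.17] for r in(0,.06,.076,.092)],*FREE),W);print(P)
c=P[2];x0,y0=int(max(0,min(c[0]-100,360))),int(max(0,min(c[1]-75,270)))
for a in P: im[int(a[1]+.5),int(a[0]+.5)]=(0,0,255)
print(x0,y0);cv2.imwrite("pics/w2c.png",cv2.resize(im[y0:y0+150,x0:x0+200],(800,600),interpolation=cv2.INTER_NEAREST))
E
```

```text
time: 11.5
tool_pos: [0.4986, -0.2567, 0.4476]
tool_rot: [-3.02, 1.57, 1.834]
contact_force: [0.1, 0.6, 1.0]
opening: 0.0552
t 11.5 tip [ 0.4986 -0.2567  0.2696] jaw -81.9 F [0.1 0.6 1. ] op 0.055 q [-0.61  0.38  1.35  0.    1.41  0.82]
[([299.9, 100.6], 0.66), ([379.2, 241.9], 0.31)]
[[264.52982187 170.91873081]
 [303.73911155  89.30377924]
 [315.0370215   65.78694483]
 [326.72466426  41.45887346]]
215 0
```

View pics/w2c.png

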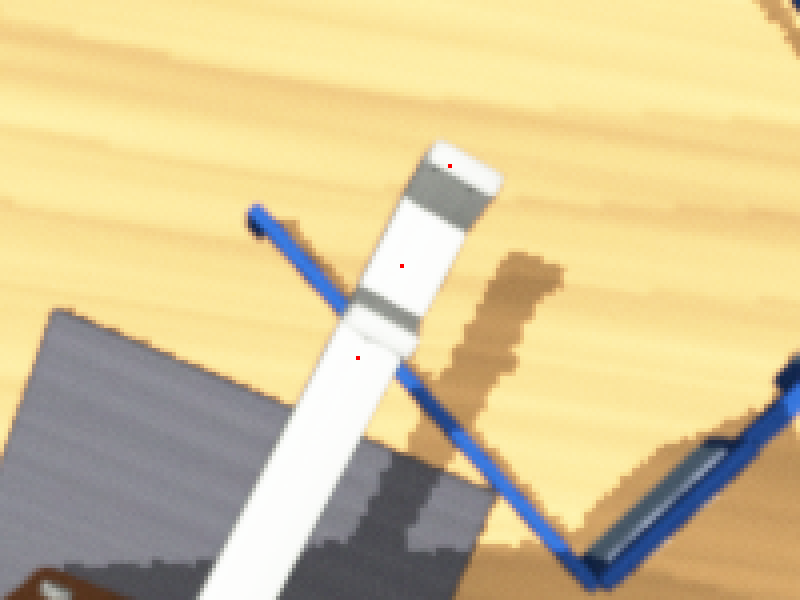

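```bash
python3 - <<'E'
from h import *
W=np.load("w2.npz");V=W["view"];o=-V[:3,:3].T@V[:3,3]
def at(c,z=.17):
    u=[215+(c[0]+.5)/4-.5,(c[1]+.5)/4-.5,1];r=V[:3,:3].T@np.linalg.inv(W["mtx"])@u;return o+r*(z-o[2])/r[2]
i,e,b=at((391,304)),at((437,214)),at((238,600))
print(i,e,b,"gap",np.hypot(*(e-i)[:2]),"mid",(i+e)/2,"yaw",[np.arctan2(d[1],d[0]) for d in (e-i,e-b,i-b)])
m=(i+e)/2;a=np.arctan2((e-b)[1],(e-b)[0]);print("hinge",m[:2]-.076*np.array([np.cos(a),np.sin(a)]))
d=(at((360,500))-at((330,320)));print("width",np.linalg.norm(at((200,600))-at((277,600))))
E
```

```text
[ 0.59363564 -0.26904455  0.17      ] [ 0.60800768 -0.274025    0.17      ] [ 0.54288803 -0.25118244  0.17      ] gap 0.015210535668840123 mid [ 0.60082166 -0.27153477  0.17      ] yaw [np.float64(-0.3335870643728323), np.float64(-0.3373679769211683), np.float64(-0.33843694033666355)]
hinge [ 0.52910585 -0.24637842]
width 0.013193527555994945
```

```bash
python3 -m jog '[{"fingers":0.3,"x":0,"y":12.3,"z":-35.4,"spin":-10},{"fingers":0.3,"x":0,"y":12.3,"z":-35.4,"spin":-20},{"fingers":0.3,"x":0,"y":12.3,"z":-35.4,"spin":-30},{"fingers":0.3,"x":0,"y":12.3,"z":-35.4,"spin":-40},{"fingers":0.3,"x":0,"y":12.3,"z":-35.4,"spin":-50}]'
python3 -c "
from h import *
stat();print(rel(.5705,.111,.275,-.111))"
```

```text
time: 12.22
tool_pos: [0.5585, 0.0542, 0.4477]
tool_rot: [0.88, 1.571, 0.333]
contact_force: [0.5, -0.7, -0.6]
opening: 0.0642
t 12.22 tip [0.5585 0.0542 0.2697] jaw -31.4 F [ 0.5 -0.7 -0.6] op 0.064 q [-0.04  0.38  1.35  0.    1.41  0.51]
(array([-0.53,  5.47, -1.93]), np.float64(-25.0))
```

```bash
python3 -m jog '[{"fingers":0.3,"x":-0.5,"y":5.5,"z":-1.9,"spin":-10},{"fingers":0.3,"x":-0.5,"y":5.5,"z":-1.9,"spin":-20},{"fingers":0.3,"x":-0.5,"y":5.5,"z":-1.9,"spin":-25},{"fingers":0.3,"x":-0.5,"y":5.5,"z":-1.9,"spin":-25}]'
python3 - <<'E'
from h import *
stat()
p,R,s=pose();w=robot.read_camera("wrist");im=cv2.cvtColor(w["color"],cv2.COLOR_RGB2BGR)
T=np.eye(4);T[:3,:3]=R;T[:3,3]=p
V=np.linalg.inv(T@w["T_tool_cam"]);W=dict(view=V,mtx=w["mtx"]);np.savez("w3.npz",**W)
B=[.5799,.1956,-.1112]
P=proj(place([[0,0,.224],[0,-.055,.18],[0,.055,.18]],*B),W);print(P)
for a in P: im[int(a[1]+.5)%420,int(a[0]+.5)%560]=(0,0,255)
x0,y0=int(np.clip(P[0][0]-133,0,294)),int(np.clip(P[0][1]-120,0,220))
print(x0,y0);cv2.imwrite("pics/w3c.png",cv2.resize(im[y0:y0+200,x0:x0+266],(798,600),interpolation=cv2.INTER_NEAREST))
E
```

```text
time: 12.72
tool_pos: [0.5711, 0.109, 0.4525]
tool_rot: [-3.032, 1.57, 3.134]
contact_force: [0.2, -0.3, -0.5]
opening: 0.0643
t 12.72 tip [0.5711 0.109  0.2745] jaw -6.7 F [ 0.2 -0.3 -0.5] op 0.064 q [0.06 0.42 1.28 0.   1.45 0.17]
[[269.73593393  80.64232774]
 [270.93917203 169.45408172]
 [269.48297276 -12.57673927]]
136 0
```

View pics/w3c.png

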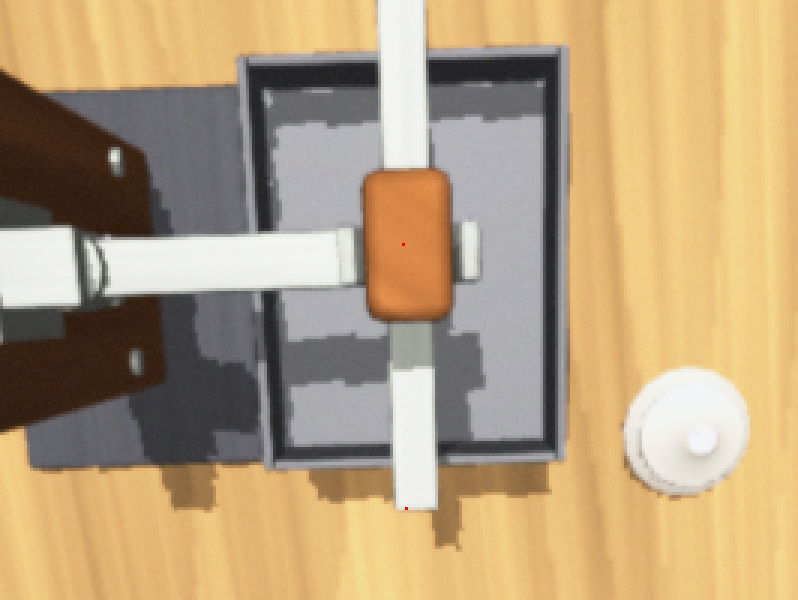

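```bash
python3 - <<'E'
from h import *
W=np.load("w3.npz");V=W["view"];o=-V[:3,:3].T@V[:3,3]
def at(c,z):
    u=[136+(c[0]+.5)/3-.5,(c[1]+.5)/3-.5,1];r=V[:3,:3].T@np.linalg.inv(W["mtx"])@u;return o+r*(z-o[2])/r[2]
g=at((407.5,245.5),.224);b1,b2=at((415,508),.18),at((404,100),.18);d=b2-b1
yaw=np.arctan2(d[1],d[0])-np.pi/2
print("grip",g,"size",np.linalg.norm(at((365,245),.224)-at((452,245),.224)),"bar end",b1,"yaw",yaw, "centre from bar end",b1[:2]+.055*np.array([-np.sin(yaw),np.cos(yaw)]))
print(rel(*g[:2],.27,yaw),rel(*g[:2],.186,yaw))
E
```

```text
grip [0.58077295 0.19506568 0.224     ] size 0.01529742277860242 bar end [0.57590558 0.14100433 0.18      ] yaw -0.09009717839561948 centre from bar end [0.58085422 0.19578125]
(array([ 0.46,  8.7 , -0.07]), np.float64(-1.6)) (array([ 8.86,  8.71, -0.06]), np.float64(-1.6))
```

```bash
python3 -m jog '[{"fingers":0.55,"x":0.5,"y":5,"z":-0.1,"spin":-1.6},{"fingers":0.55,"x":0.5,"y":8.7,"z":-0.1,"spin":-1.6},{"fingers":0.55,"x":0.5,"y":8.7,"z":-0.1,"spin":-1.6},{"fingers":0.55,"x":4,"y":8.7,"z":-0.1,"spin":-1.6},{"fingers":0.55,"x":7.5,"y":8.7,"z":-0.1,"spin":-1.6}]' 20
python3 -c "
from h import *
stat();print(rel(.5808,.1954,.187,-.09))"
```

```text
time: 13.4
tool_pos: [0.5803, 0.1932, 0.3774]
tool_rot: [-0.146, 1.57, -0.239]
contact_force: [0.4, -0.5, -0.7]
opening: 0.0413
t 13.4 tip [0.5803 0.1932 0.1994] jaw -5.3 F [ 0.4 -0.5 -0.7] op 0.041 q [ 0.2   0.52  1.31 -0.    1.31  0.29]
(array([1.24, 0.22, 0.03]), np.float64(-0.1))
```

```bash
python3 -m jog '[{"fingers":0.55,"x":1,"y":0.2,"z":0,"spin":0},{"fingers":0.55,"x":1,"y":0.2,"z":0,"spin":0}]' 
python3 -c "
from h import *
stat();print(rel(.5808,.1954,.187,-.09))"
python3 -m jog '[{"fingers":1,"x":0,"y":0,"z":0,"spin":0},{"fingers":1,"x":0,"y":0,"z":0,"spin":0},{"fingers":1,"x":0,"y":0,"z":0,"spin":0},{"fingers":1,"x":0,"y":0,"z":0,"spin":0}]' 20
```

```text
time: 13.65
tool_pos: [0.5807, 0.1956, 0.3681]
tool_rot: [-2.151, 1.57, -2.243]
contact_force: [-0.4, 0.3, 0.0]
opening: 0.0412
t 13.65 tip [0.5807 0.1956 0.1901] jaw -5.2 F [-0.4  0.3  0. ] op 0.041 q [ 0.2   0.53  1.32 -0.    1.29  0.29]
(array([ 0.31, -0.02,  0.01]), np.float64(-0.1))
time: 14.15
tool_pos: [0.5806, 0.1959, 0.3686]
tool_rot: [0.183, 1.57, 0.093]
contact_force: [0.5, -0.8, 2.8]
opening: 0.0156
```

```bash
python3 -m jog '[{"fingers":1,"x":-0.5,"y":0,"z":0,"spin":0},{"fingers":1,"x":-1.1,"y":0,"z":0,"spin":0},{"fingers":1,"x":-1.8,"y":0,"z":0,"spin":0},{"fingers":1,"x":-2.5,"y":0,"z":0,"spin":0},{"fingers":1,"x":-2.5,"y":0,"z":0,"spin":0}]' 20
python3 - <<'E'
from h import *
stat()
p=robot.read_camera("scene");q=robot.read_camera("side")
a,b=[cv2.cvtColor(v["color"],cv2.COLOR_RGB2BGR) for v in(p,q)]
cv2.imwrite("pics/L.png",np.hstack([cv2.resize(a[190:365,300:433],(400,525)),cv2.resize(b[100:275,240:373],(400,525))]))
E
```

```text
time: 14.78
tool_pos: [0.5806, 0.1959, 0.3938]
tool_rot: [0.225, 1.569, 0.135]
contact_force: [0.1, -0.9, -1.2]
opening: 0.0163
t 14.78 tip [0.5806 0.1959 0.2158] jaw -5.2 F [ 0.1 -0.9 -1.2] op 0.016 q [ 0.2   0.51  1.28 -0.    1.34  0.29]
```

View pics/L.png

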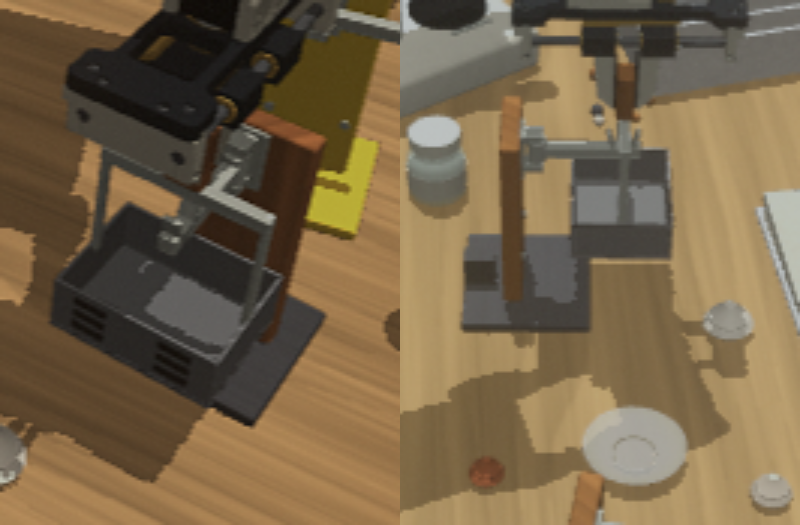

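```bash
python3 -m jog '[{"fingers":1,"x":0,"y":0,"z":1,"spin":0},{"fingers":1,"x":0,"y":0,"z":2.5,"spin":0},{"fingers":1,"x":0,"y":0,"z":4,"spin":0},{"fingers":1,"x":0,"y":0,"z":5.5,"spin":0},{"fingers":1,"x":0,"y":0,"z":7,"spin":0}]' 20
python3 -c "
from h import *
stat();print(rel(.667,-.295,.2158,-.337))"
```

```text
time: 15.5
tool_pos: [0.6513, 0.1893, 0.3924]
tool_rot: [-2.523, 1.57, -2.614]
contact_force: [0.2, 0.4, -0.8]
opening: 0.0159
t 15.5 tip [0.6513 0.1893 0.2144] jaw -5.2 F [ 0.2  0.4 -0.8] op 0.016 q [ 0.17  0.64  1.06 -0.    1.44  0.26]
(array([ -0.13, -48.09,   5.96]), np.float64(14.1))
```

```bash
python3 -m jog '[{"fingers":1,"x":0,"y":-1,"z":0.1,"spin":0},{"fingers":1,"x":0,"y":-3,"z":0.4,"spin":0},{"fingers":1,"x":0,"y":-6,"z":0.8,"spin":0},{"fingers":1,"x":0,"y":-10,"z":1.3,"spin":0},{"fingers":1,"x":0,"y":-14,"z":1.8,"spin":0}]' 20
python3 -m jog '[{"fingers":1,"x":0,"y":-4,"z":0.5,"spin":0},{"fingers":1,"x":0,"y":-8,"z":1,"spin":0},{"fingers":1,"x":0,"y":-12,"z":1.5,"spin":0},{"fingers":1,"x":0,"y":-16,"z":2,"spin":0},{"fingers":1,"x":0,"y":-20,"z":2.5,"spin":0}]' 20
python3 -m jog '[{"fingers":1,"x":0,"y":-4,"z":0.5,"spin":3},{"fingers":1,"x":0,"y":-7,"z":0.9,"spin":6},{"fingers":1,"x":0,"y":-10,"z":1.2,"spin":9},{"fingers":1,"x":0,"y":-12.5,"z":1.5,"spin":12},{"fingers":1,"x":0,"y":-13.6,"z":1.6,"spin":14.1}]' 20
python3 -c "
from h import *
stat();print(rel(.667,-.295,.2158,-.337))"
```

```text
time: 16.12
tool_pos: [0.6549, 0.0462, 0.3932]
tool_rot: [-1.361, 1.57, -1.452]
contact_force: [0.9, 0.1, -2.0]
opening: 0.016
time: 16.75
tool_pos: [0.6613, -0.1554, 0.3933]
tool_rot: [-1.578, 1.57, -1.669]
contact_force: [1.1, -0.0, -1.7]
opening: 0.016
time: 17.38
tool_pos: [0.6647, -0.2923, 0.3929]
tool_rot: [-2.236, 1.57, -2.577]
contact_force: [-0.2, -0.4, -1.2]
opening: 0.016
t 17.38 tip [ 0.6647 -0.2923  0.2149] jaw -19.5 F [-0.2 -0.4 -1.2] op 0.016 q [-0.52  0.75  0.86 -0.    1.53 -0.18]
(array([-0.09, -0.18,  0.3 ]), np.float64(-0.2))
```

```bash
python3 -m jog '[{"fingers":1,"x":-0.1,"y":-0.2,"z":0.2,"spin":0},{"fingers":1,"x":-0.1,"y":-0.2,"z":0.2,"spin":0}]' 20
python3 -c "
from h import *
stat();print(rel(.6008,-.2715,.2158,-.337))"
```

```text
time: 17.62
tool_pos: [0.6672, -0.2918, 0.3942]
tool_rot: [0.673, 1.57, 0.338]
contact_force: [-0.6, -0.0, -2.4]
opening: 0.0161
t 17.62 tip [ 0.6672 -0.2918  0.2162] jaw -19.2 F [-0.6 -0.  -2.4] op 0.016 q [-0.52  0.75  0.85  0.    1.54 -0.18]
(array([ 0.04, -0.27, -6.94]), np.float64(0.1))
```

```bash
python3 -m jog '[{"fingers":1,"x":0,"y":-0.2,"z":-1.3,"spin":0},{"fingers":1,"x":0,"y":-0.3,"z":-2.8,"spin":0},{"fingers":1,"x":0,"y":-0.3,"z":-4.3,"spin":0},{"fingers":1,"x":0,"y":-0.3,"z":-5.8,"spin":0},{"fingers":1,"x":0,"y":-0.3,"z":-6.9,"spin":0}]' 20
python3 -m jog '[{"fingers":1,"x":0,"y":0,"z":0,"spin":0}]'
python3 - <<'E'
from h import *
stat();print(rel(.6008,-.2715,.1906,-.337))
p=robot.read_camera("scene");q=robot.read_camera("side")
a,b=[cv2.cvtColor(v["color"],cv2.COLOR_RGB2BGR) for v in(p,q)]
cv2.imwrite("pics/M.png",np.hstack([cv2.resize(a[120:253,105:205],(400,532)),cv2.resize(b[205:338,290:390],(400,532))]))
E
```

```text
time: 18.25
tool_pos: [0.6007, -0.2709, 0.3944]
tool_rot: [0.289, 1.57, -0.045]
contact_force: [0.4, 0.2, -2.2]
opening: 0.016
time: 18.38
tool_pos: [0.6008, -0.2712, 0.3946]
tool_rot: [0.042, 1.57, -0.293]
contact_force: [-0.4, -0.5, -1.8]
opening: 0.0156
t 18.38 tip [ 0.6008 -0.2712  0.2166] jaw -19.2 F [-0.4 -0.5 -1.8] op 0.016 q [-0.54  0.6   1.12  0.    1.41 -0.21]
(array([ 2.6 , -0.03,  0.01]), np.float64(0.1))
```

View pics/M.png

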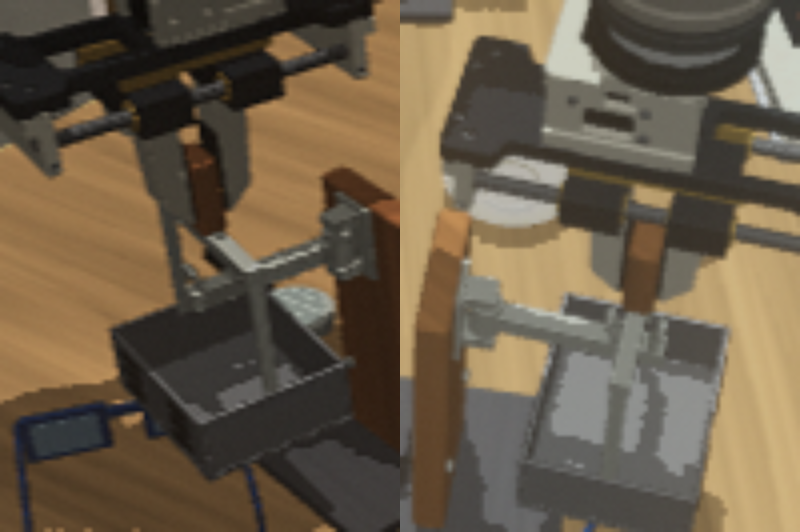

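The basket is upright, with the bar above the gap between the lips (side crop: lips at about columns 610 and 655, bar at about 632). Lowering.

```bash
python3 -m jog '[{"fingers":1,"x":0.4,"y":0,"z":0,"spin":0},{"fingers":1,"x":0.9,"y":0,"z":0,"spin":0},{"fingers":1,"x":1.4,"y":0,"z":0,"spin":0},{"fingers":1,"x":1.7,"y":0,"z":0,"spin":0},{"fingers":1,"x":1.9,"y":0,"z":0,"spin":0}]' 20 
python3 -m jog '[{"fingers":1,"x":0.1,"y":0,"z":0,"spin":0},{"fingers":1,"x":0.2,"y":0,"z":0,"spin":0},{"fingers":1,"x":0.3,"y":0,"z":0,"spin":0},{"fingers":1,"x":0.4,"y":0,"z":0,"spin":0}]' 20 
```

```text
time: 19.1
tool_pos: [0.601, -0.2725, 0.3746]
tool_rot: [-2.923, 1.571, 3.023]
contact_force: [0.0, -0.4, -2.2]
opening: 0.0157
time: 19.6
tool_pos: [0.601, -0.2724, 0.371]
tool_rot: [-0.468, 1.571, -0.804]
contact_force: [-1.0, 0.1, -0.9]
opening: 0.0161
```

```bash
python3 -m jog '[{"fingers":1,"x":0.1,"y":0,"z":0,"spin":0},{"fingers":1,"x":0.15,"y":0,"z":0,"spin":0}]' |sed -n '2p;4p'
python3 -m jog '[{"fingers":1,"x":0.08,"y":0,"z":0,"spin":0},{"fingers":1,"x":0.08,"y":0,"z":0,"spin":0}]'|sed -n '2p;4p' 
```

```text
tool_pos: [0.601, -0.2724, 0.3694]
contact_force: [0.3, -0.9, -2.3]
tool_pos: [0.601, -0.2724, 0.3688]
contact_force: [-1.1, -0.5, -1.1]
```

```bash
python3 -m jog '[{"fingers":1,"x":0.06,"y":0,"z":0,"spin":0},{"fingers":1,"x":0.06,"y":0,"z":0,"spin":0}]' |sed -n '2p;4p'
```

```text
tool_pos: [0.601, -0.2724, 0.3686]
contact_force: [-1.7, 0.6, 2.3]
```

```bash
python3 -m jog '[{"fingers":1,"x":0.06,"y":0,"z":0,"spin":0},{"fingers":1,"x":0.06,"y":0,"z":0,"spin":0}]' |sed -n '2p;4p'
```

```text
tool_pos: [0.6009, -0.2724, 0.3685]
contact_force: [-2.0, 2.1, 6.5]
```

Seated: stop at the same TCP height as on the first hook, with 6.5 N. Releasing and rising.

```bash
python3 -m jog '[{"fingers":1,"x":-0.06,"y":0,"z":0,"spin":0},{"fingers":0.6,"x":-0.06,"y":0,"z":0,"spin":0},{"fingers":0.6,"x":-0.06,"y":0,"z":0,"spin":0},{"fingers":0.6,"x":-0.06,"y":0,"z":0,"spin":0},{"fingers":0.6,"x":-0.06,"y":0,"z":0,"spin":0}]'
python3 -m jog '[{"fingers":0.6,"x":-1,"y":0,"z":0,"spin":0},{"fingers":0.6,"x":-3,"y":0,"z":0,"spin":0},{"fingers":0.6,"x":-5.5,"y":0,"z":0,"spin":0},{"fingers":0.6,"x":-8,"y":0,"z":0,"spin":0},{"fingers":0.6,"x":-8,"y":0,"z":0,"spin":0}]'
python3 - <<'E'
from h import *
stat()
a=-.09; u=np.array([np.cos(a),np.sin(a)]);n=np.array([u[1],-u[0]]) # n: -y side
h=np.array([.5808,.1957])-.076*u; print("used hinge",h)
P=h+.072*u+.05*n; print(P,rel(*P,.255,a-np.pi/2))
p=robot.read_camera("scene");q=robot.read_camera("side")
A,b=[cv2.cvtColor(v["color"],cv2.COLOR_RGB2BGR) for v in(p,q)]
cv2.imwrite("pics/N.png",np.hstack([cv2.resize(A[120:253,105:205],(400,532)),cv2.resize(b[205:338,290:390],(400,532))]))
E
```

```text
time: 21.22
tool_pos: [0.601, -0.2724, 0.3679]
tool_rot: [-3.045, 1.571, 2.901]
contact_force: [-0.0, 0.5, 0.5]
opening: 0.0369
time: 21.85
tool_pos: [0.6011, -0.2724, 0.451]
tool_rot: [-0.216, 1.565, -0.552]
contact_force: [-0.0, 0.0, 0.2]
opening: 0.0364
t 21.85 tip [ 0.6011 -0.2724  0.273 ] jaw -19.3 F [-0.   0.   0.2] op 0.036 q [-0.54  0.58  1.02 -0.    1.54 -0.2 ]
used hinge [0.50510759 0.20253077]
[0.57232226 0.14626188] (array([  1.66,  38.57, -16.55]), np.float64(75.9))
```

View pics/N.png

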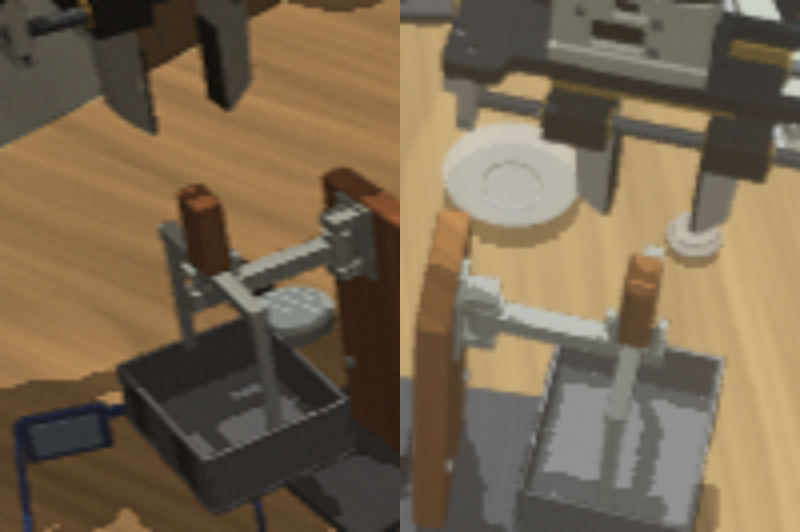

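```bash
python3 -m jog '[{"fingers":1,"x":0,"y":38.6,"z":-16.5,"spin":10},{"fingers":1,"x":0,"y":38.6,"z":-16.5,"spin":20},{"fingers":1,"x":0,"y":38.6,"z":-16.5,"spin":30},{"fingers":1,"x":0,"y":38.6,"z":-16.5,"spin":40},{"fingers":1,"x":0,"y":38.6,"z":-16.5,"spin":50}]' 10
python3 -c "
from h import *
stat();print(rel(.5723,.1463,.24,-.09-np.pi/2))"
```

```text
time: 22.58
tool_pos: [0.5797, 0.0392, 0.4466]
tool_rot: [-1.991, 1.568, 3.082]
contact_force: [0.9, 0.2, 0.6]
opening: 0.0003
t 22.57 tip [0.5797 0.0392 0.2686] jaw -69.4 F [0.9 0.2 0.6] op 0.0 q [-0.06  0.42  1.29 -0.    1.44  1.15]
(array([  2.86,   3.09, -10.28]), np.float64(25.8))
```

```bash
python3 -m jog '[{"fingers":1,"x":2,"y":3.1,"z":-10.3,"spin":10},{"fingers":1,"x":2,"y":3.1,"z":-10.3,"spin":20},{"fingers":1,"x":2,"y":3.1,"z":-10.3,"spin":25.8},{"fingers":1,"x":2,"y":3.1,"z":-10.3,"spin":25.8}]'
python3 -c "
from h import *
stat();print(rel(.5723,.1463,.15,-.09-np.pi/2))"
```

```text
time: 23.08
tool_pos: [0.5721, 0.1452, 0.4266]
tool_rot: [-1.287, 1.568, -2.94]
contact_force: [0.0, 0.9, 0.0]
opening: 0.0006
t 23.07 tip [0.5721 0.1452 0.2486] jaw -94.7 F [0.  0.9 0. ] op 0.001 q [ 0.12  0.45  1.3  -0.    1.4   1.77]
(array([ 9.86,  0.04, -0.12]), np.float64(0.4))
```

Descend, approach to contact (offset 50 → 25 mm), first 20° of the arc.

```bash
python3 -m jog '[{"fingers":1,"x":5,"y":0,"z":-0.1,"spin":0.4},{"fingers":1,"x":9.8,"y":0,"z":-0.1,"spin":0.4},{"fingers":1,"x":9.8,"y":0,"z":-0.7,"spin":0.4},{"fingers":1,"x":9.8,"y":0,"z":-1.6,"spin":0.4},{"fingers":1,"x":9.8,"y":0,"z":-2.3,"spin":0.4}]'
python3 -m jog '[{"fingers":1,"x":0,"y":0,"z":-0.2,"spin":0},{"fingers":1,"x":0,"y":0,"z":-0.3,"spin":0},{"fingers":1,"x":0,"y":0,"z":-0.3,"spin":0}]'
python3 -m jog '[{"fingers":1,"x":0,"y":0.19,"z":-0.64,"spin":-5},{"fingers":1,"x":0,"y":0.32,"z":-1.29,"spin":-10},{"fingers":1,"x":0,"y":0.4,"z":-1.95,"spin":-15},{"fingers":1,"x":0,"y":0.42,"z":-2.61,"spin":-20},{"fingers":1,"x":0,"y":0.42,"z":-2.61,"spin":-20}]'
```

```text
time: 23.7
tool_pos: [0.5749, 0.1682, 0.3324]
tool_rot: [1.821, 1.566, 0.159]
contact_force: [-0.1, -0.7, 0.5]
opening: 0.0005
time: 24.08
tool_pos: [0.5746, 0.1705, 0.3303]
tool_rot: [1.392, 1.57, -0.27]
contact_force: [-0.1, 0.3, 0.2]
opening: 0.0003
time: 24.7
tool_pos: [0.5812, 0.1952, 0.3301]
tool_rot: [-0.455, 1.569, -1.767]
contact_force: [-0.6, -4.1, 0.5]
opening: 0.0008
```

```bash
python3 -m jog '[{"fingers":1,"x":0,"y":0.19,"z":-0.64,"spin":-5},{"fingers":1,"x":0,"y":0.32,"z":-1.29,"spin":-10},{"fingers":1,"x":0,"y":0.4,"z":-1.95,"spin":-15},{"fingers":1,"x":0,"y":0.42,"z":-2.61,"spin":-20},{"fingers":1,"x":0,"y":0.38,"z":-3.28,"spin":-25}]'
python3 -m jog '[{"fingers":1,"x":0,"y":0.19,"z":-0.64,"spin":-5},{"fingers":1,"x":0,"y":0.32,"z":-1.29,"spin":-10},{"fingers":1,"x":0,"y":0.4,"z":-1.95,"spin":-15},{"fingers":1,"x":0,"y":0.42,"z":-2.61,"spin":-20},{"fingers":1,"x":0,"y":0.38,"z":-3.28,"spin":-25}]'
python3 - <<'E'
from h import *
stat()
p,R,s=pose();H=np.array([.5051,.2025]);t=-R[:2,2];a=np.arctan2(R[1,1],R[0,1]);d=p[:2]-H;print("along",d@R[:2,1],"behind",-d@t,"finger-frame arm yaw",np.degrees(a),"hook angle if aligned",USED[2]+np.pi/2-a)
E
```

```text
time: 25.32
tool_pos: [0.577, 0.2275, 0.3302]
tool_rot: [-0.282, 1.568, -1.157]
contact_force: [1.1, -7.2, 0.4]
opening: 0.0004
time: 25.95
tool_pos: [0.5592, 0.2554, 0.3303]
tool_rot: [-0.132, 1.568, -0.57]
contact_force: [4.2, -5.1, -1.1]
opening: 0.0005
t 25.95 tip [0.5592 0.2554 0.1523] jaw -25.1 F [ 4.2 -5.1 -1.1] op 0.0 q [ 0.3   0.57  1.37 -0.    1.2   0.74]
along 0.07084784401448488 behind 0.02656654528951444 finger-frame arm yaw 64.87968365856929 hook angle if aligned 0.33253222930050175
```

```bash
python3 -m jog '[{"fingers":1,"x":0,"y":0.19,"z":-0.64,"spin":-5},{"fingers":1,"x":0,"y":0.32,"z":-1.29,"spin":-10},{"fingers":1,"x":0,"y":0.35,"z":-1.5,"spin":-12},{"fingers":1,"x":0,"y":0.36,"z":-1.7,"spin":-13},{"fingers":1,"x":0,"y":0.36,"z":-1.7,"spin":-13}]'|sed -n '2p;4p'
python3 -m jog '[{"fingers":1,"x":0,"y":0.04,"z":-0.13,"spin":-1},{"fingers":1,"x":0,"y":0.04,"z":-0.13,"spin":-1}]'|sed -n '2p;4p'
python3 -m jog '[{"fingers":1,"x":0,"y":0.04,"z":-0.13,"spin":-1},{"fingers":1,"x":0,"y":0.04,"z":-0.13,"spin":-1}]'|sed -n '2p;4p'
```

```text
tool_pos: [0.5454, 0.2662, 0.3303]
contact_force: [4.2, -3.3, -2.0]
tool_pos: [0.5444, 0.2668, 0.3303]
contact_force: [5.4, -2.6, -1.5]
tool_pos: [0.5432, 0.2675, 0.3303]
contact_force: [4.4, -2.6, -1.6]
```

```bash
python3 -m jog '[{"fingers":1,"x":0,"y":0.04,"z":-0.13,"spin":-1},{"fingers":1,"x":0,"y":0.04,"z":-0.13,"spin":-1}]'|sed -n '2p;4p'
python3 -m jog '[{"fingers":1,"x":0,"y":0.04,"z":-0.13,"spin":-1},{"fingers":1,"x":0,"y":0.04,"z":-0.13,"spin":-1}]'|sed -n '2p;4p'
```

```text
tool_pos: [0.542, 0.2682, 0.3303]
contact_force: [5.2, -2.6, -1.3]
tool_pos: [0.5408, 0.2688, 0.3303]
contact_force: [5.1, -1.7, -1.8]
```

```bash
python3 -m jog '[{"fingers":1,"x":0,"y":0.03,"z":-0.13,"spin":-1},{"fingers":1,"x":0,"y":0.03,"z":-0.13,"spin":-1}]'|sed -n '2p;4p'
python3 -m jog '[{"fingers":1,"x":0,"y":0.03,"z":-0.13,"spin":-1},{"fingers":1,"x":0,"y":0.03,"z":-0.13,"spin":-1}]'|sed -n '2p;4p'
```

```text
tool_pos: [0.5395, 0.2694, 0.3303]
contact_force: [5.6, -1.7, -1.1]
tool_pos: [0.5383, 0.2699, 0.3303]
contact_force: [5.6, -2.3, -1.8]
```

```bash
python3 -m jog '[{"fingers":1,"x":0,"y":0.03,"z":-0.13,"spin":-1},{"fingers":1,"x":0,"y":0.03,"z":-0.13,"spin":-1}]'|sed -n '2p;4p'
python3 -m jog '[{"fingers":1,"x":0,"y":0.03,"z":-0.13,"spin":-1},{"fingers":1,"x":0,"y":0.03,"z":-0.13,"spin":-1}]'|sed -n '2p;4p'
```

```text
tool_pos: [0.5371, 0.2704, 0.3304]
contact_force: [5.0, -1.2, -1.3]
tool_pos: [0.5359, 0.2709, 0.3304]
contact_force: [5.6, 1.1, -2.8]
```

```bash
python3 -m jog '[{"fingers":1,"x":0,"y":0.03,"z":-0.13,"spin":-1},{"fingers":1,"x":0,"y":0.03,"z":-0.13,"spin":-1}]'|sed -n '2p;4p'
```

```text
tool_pos: [0.5346, 0.2714, 0.3304]
contact_force: [6.0, 1.6, -2.6]
```

```bash
python3 -m jog '[{"fingers":1,"x":0,"y":0.03,"z":-0.13,"spin":-1},{"fingers":1,"x":0,"y":0.03,"z":-0.13,"spin":-1}]'|sed -n '2p;4p'
```

```text
tool_pos: [0.5333, 0.2719, 0.3304]
contact_force: [6.5, 0.3, -1.7]
```

```bash
python3 -m jog '[{"fingers":1,"x":0,"y":0.03,"z":-0.13,"spin":-1},{"fingers":1,"x":0,"y":0.03,"z":-0.13,"spin":-1}]'|sed -n '2p;4p'
```

```text
tool_pos: [0.532, 0.2723, 0.3304]
contact_force: [5.2, 0.6, -2.6]
```

```bash
python3 -m jog '[{"fingers":1,"x":0,"y":0.02,"z":-0.13,"spin":0},{"fingers":1,"x":0,"y":0.02,"z":-0.13,"spin":0}]'|sed -n '2p;4p'; python3 - <<'E'
from h import *
stat()
p,R,s=pose();H=np.array([.5051,.2025]);t=-R[:2,2];a=np.arctan2(R[1,1],R[0,1]);d=p[:2]-H;print("along",d@R[:2,1],"behind",-d@t,"hook angle if aligned",USED[2]+np.pi/2-a)
E
```

```text
tool_pos: [0.5307, 0.2725, 0.3304]
contact_force: [5.2, 0.9, -1.2]
t 29.57 tip [0.5307 0.2725 0.1524] jaw -1.3 F [ 5.2  0.9 -1.2] op 0.0 q [ 0.35  0.53  1.43 -0.    1.17  0.37]
along 0.07056957090970421 behind 0.024054103358340177 hook angle if aligned -0.08366475293578857
```

```bash
python3 -m jog '[{"fingers":1,"x":0,"y":0.02,"z":-0.13,"spin":-1},{"fingers":1,"x":0,"y":0.02,"z":-0.13,"spin":-1}]'|sed -n '2p;4p'
```

```text
tool_pos: [0.5294, 0.2729, 0.3304]
contact_force: [6.5, 1.3, -3.3]
```

```bash
python3 -m jog '[{"fingers":1,"x":0,"y":0.02,"z":-0.1,"spin":-1},{"fingers":1,"x":0,"y":0.02,"z":-0.1,"spin":-1}]'|sed -n '2p;4p'
```

```text
tool_pos: [0.5284, 0.2732, 0.3304]
contact_force: [5.3, 2.3, -2.7]
```

```bash
python3 -m jog '[{"fingers":1,"x":0,"y":0,"z":-0.1,"spin":0},{"fingers":1,"x":0,"y":0,"z":-0.1,"spin":0}]'|sed -n '2p;4p'
```

```text
tool_pos: [0.5277, 0.2732, 0.3305]
contact_force: [8.5, 3.1, -2.7]
```

```bash
python3 -m jog '[{"fingers":1,"x":0,"y":0,"z":-0.08,"spin":0},{"fingers":1,"x":0,"y":0,"z":-0.08,"spin":0}]'|sed -n '2p;4p'
```

```text
tool_pos: [0.5273, 0.2732, 0.3306]
contact_force: [10.3, 2.8, -4.4]
```

```bash
python3 -m jog '[{"fingers":1,"x":0,"y":0,"z":-0.06,"spin":0},{"fingers":1,"x":0,"y":0,"z":-0.06,"spin":0}]'|sed -n '2p;4p'
```

```text
tool_pos: [0.5271, 0.2731, 0.3306]
contact_force: [11.2, 3.4, -5.0]
```

At the stop: force doubled with almost no travel. Retreat and final look.

```bash
python3 -m jog '[{"fingers":1,"x":0,"y":0,"z":2,"spin":0},{"fingers":1,"x":0,"y":0,"z":5,"spin":0},{"fingers":1,"x":-5,"y":0,"z":5,"spin":0},{"fingers":1,"x":-11,"y":0,"z":0,"spin":0},{"fingers":1,"x":-14,"y":-3,"z":-6,"spin":0}]'
python3 -m jog '[{"fingers":1,"x":-4,"y":-6,"z":-6,"spin":0},{"fingers":1,"x":-4,"y":-6,"z":-6,"spin":0},{"fingers":1,"x":-4,"y":-6,"z":-6,"spin":0}]'
python3 - <<'E'
from h import *
stat()
p=robot.read_camera("scene");q=robot.read_camera("side")
A,b=[cv2.cvtColor(v["color"],cv2.COLOR_RGB2BGR) for v in(p,q)]
cv2.imwrite("pics/Z.png",np.hstack([cv2.resize(A[110:410,100:460],(400,333)),cv2.resize(b[100:400,120:480],(400,333))]))
c=lambda im,x,y:cv2.resize(im[y:y+75,x:x+100],(400,300),interpolation=cv2.INTER_CUBIC)
cv2.imwrite("pics/Z.png",np.vstack([np.hstack([cv2.resize(A,(400,300)),cv2.resize(b,(400,300))]),np.hstack([c(A,340,210),c(b,255,110)])]))
E
```

```text
time: 31.45
tool_pos: [0.4844, 0.2511, 0.46]
tool_rot: [0.467, 1.568, 0.481]
contact_force: [-1.4, -0.3, 0.1]
opening: 0.0004
time: 31.82
tool_pos: [0.4245, 0.1892, 0.5001]
tool_rot: [0.234, 1.567, 0.246]
contact_force: [0.4, -0.3, -0.2]
opening: 0.0006
t 31.82 tip [0.4245 0.1892 0.3221] jaw 0.7 F [ 0.4 -0.3 -0.2] op 0.001 q [ 0.25  0.17  1.5  -0.    1.47  0.24]
```

View pics/Z.png

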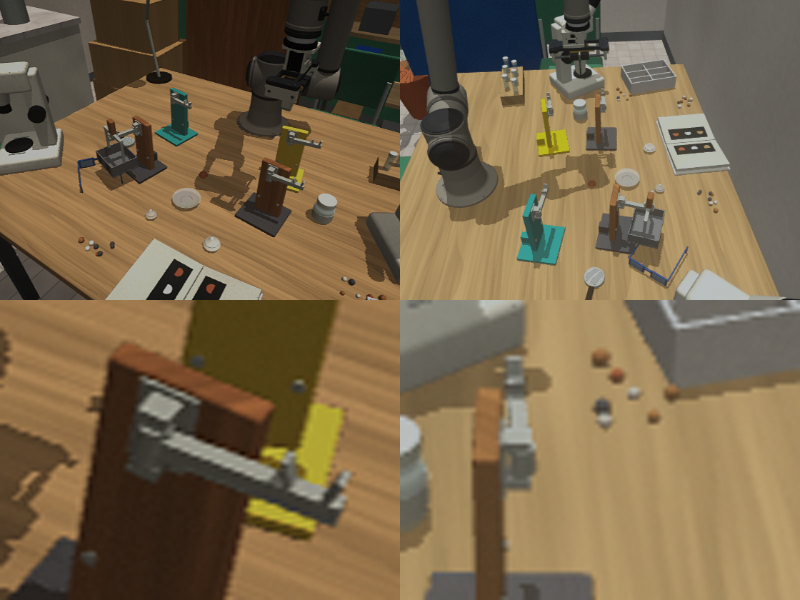

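The emptied hook lies flat along its board, the basket hangs on the other hook, and the bystanders are unmoved. Handing in.

```bash
python3 -c "
from cell import robot
print(robot.hand_in())"
```

```text
the job is handed in; nothing more can be done
None
```

The job is done and handed in at about 32 s of the 72 s allowed; no verdict was reported.

- **Free hook:** I pushed it out with closed fingers until the force rose from about 6 N to 13 N with no more travel. The wrist view put its arm at about 1.66 rad.
- **Basket:** I lifted it 25 mm, slid it off its hook, carried it level and lowered it into the other seat. It came to rest at the same tool height as on the first hook (0.3685 m against 0.3686 m), pressing about 6.5 N. The pictures after release show the bar between the lips and the basket upright and off the table.
- **Emptied hook:** I folded it until the force doubled from about 6 N to about 12 N with almost no travel, at roughly -0.1 rad. The last pictures show it flat along its board and the other things where they were, with the robot clear.

**Checks that disagreed or were not made:**
- The first estimate of the free hook's angle from the fixed cameras was 1.635 rad, about 3 mm off at the seat. I used the wrist-camera value instead.
- I did not measure the free hook's angle again after hanging the basket. The final pictures show no movement.
- I viewed 10 pictures, as budgeted.

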